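# Start the drink frother through its speed gate

### The arm

A 6-joint arm with a two-finger parallel gripper is mounted at the origin on a cart in front of the work surface, level with it; the furniture and walls round the work are solid. World frame = base frame: x ahead of the robot, y to its left, z up, the work surface at z = 0. Lengths are in m, angles in rad, forces in N, time in s.
With the tool pointing down it reaches from about 0.275 to 0.725 m from the base axis. Payload 5.6 kg.
Tool frame: the origin (TCP) lies between the finger pads; the fingertips stand 14 mm ahead of it and the grasp point (between the pads) lies 5 mm behind it; z points along the fingers, y is the line along which they close (so a half turn about z gives the same grasp; the last joint's range is limited). The gripper opens to 85 mm and grips with 20 to 120 N. Pads are 22 mm wide; open, the fingers measure 114 mm over their backs; the gripper's body (76 mm by 85 mm) begins 54 mm behind the grasp point. The pads swing forward as they close: fully open they stand 13 mm farther back than shut.
Start: joints at [1.603, 0.255, 0.108, 0, -1.424, -0.285], TCP at [0.138, 0.533, 0.245] pointing down, gripper open.
Joint ranges: [-2.95, 2.95], [-1.21, 1.97], [-1.09, 1.5], [-2.87, 1.71], [-2.94, -0.07], [-3.05, 3.05]. Speed limits (rad/s): [2.57, 2.57, 3.14, 3.14, 3.14, 3.14].

### API

Orientations are given as a unit quaternion [x, y, z, w].
In Python, from cell import ctrl gives the robot as it stands.
- The arm moves only by the shell command python3 -m crank 'ROWS' [FORCE]. ROWS is JSON, a list of rows, each an object with "linear": the shift along the world's x, y, z in mm, a list of three; "spin": the turn about the world's z in degrees; "gripper": the opening in per cent of the stroke, from 0 (shut) to 100 (fully open). A call has exactly 10 rows; each row is the pose to reach, as a shift and turn from the pose commanded when the call began; what a row does not reach only later rows make up. A row lasts 1/8 s, in which the tool goes at most 62.5 mm and 10.7 degrees, less where a joint would pass 70% of its speed; a pose out of reach is approached as far as the arm can. A call with a gripper value outside its range is refused whole. The fingers move at their own pace and stop on an object; FORCE is the grip in N (left out, the last holds). Time passes only in rows, so rows that repeat a pose let the fingers close, or fill a call up. It gives the time, the measured TCP pose, the force, the opening and the grip force at its end, in the units of the state.
- ctrl.get_state(): the state, without advancing time (a new reading comes with each control period).
- ctrl.read_camera(name): name is "scene" or "side" or "wrist"; returns (picture, depth): 420x560x3 uint8, red, green, blue; 420x560 float32, m along the optical axis (not along the pixel's ray), 0 where there is no reading.
- ctrl.camera_params(name): a dict with "vfov" (degrees; the focal length in pixels is half the picture's height over the tangent of half this angle, whatever the lens; pixels are square), "cx", "cy" (the principal point, pixels), "rvec" (rotation vector, rad) and "tvec" (3), from world to camera coordinates, as OpenCV has them; the wrist camera has in their place "hand_eye" (4x4, takes a point from camera to tool coordinates, whose origin is the TCP and whose axes are the flange's). Camera axes: x right, y down, z forward; pixel columns grow to the right and rows downward; lengths in m; the calibration is good to about 2 mm. A picture is of the moment at which its call begins: read the wrist's pose just before it. camera_params takes no time and is no camera call.
- ctrl.finish_job(): hands the job in; it is judged then, once.
The state is a dict: "time_s": time; "qpos": joint angles; "dq": joint speeds; "effort": joint torques, N m; "tcp_pos": TCP position; "ee_rot": TCP orientation; "ft_force": force on the tool from outside, world axes, zero at the start; "ft_torque": the same for the moment, N m; "gripper_width": opening from 0.0 (shut) to 1.0 (fully open); "grip_force": force on a finger pad.
Only numpy, scipy, OpenCV 4.12 (cv2) and the standard library are available. Lean on these libraries where they do the work, as an engineer would, in place of code of your own. Each camera call takes 0.05 s, during which the arm holds its last target. There are 200 camera calls.

### The job

Set the handled mug gently down on the middle of the frother's round pad, upright, and let go. Then take the lever out of its stop slot, the one at the pad's end of the gate, and guide it through the zigzag gate without forcing it: first into the slow slot, the middle one on the far side, where it must stay for about two seconds, and then on into the fast slot, pushed fully home to the end away from the pad, and let go of it. Leave the tumbler, the pepper mill and the spice jar as they stand.

Things in the scene. Friction and masses are not known exactly. Their poses are not given: they have to be found in the camera images.
- frother: drink frother, 130 mm (its x) by 320 mm (y), fixed on the hob (z = 0); origin at the centre of its underside, x to its far side, y to its left. Base plate 18 mm high; at its left end an aluminium lever housing 96 mm (x) by 130 mm (y), 100 mm high, centred on y = +85 mm; at its right end a low round pad centred on y = -90 mm.
- pad (a point): centre of the pad's flat top, 26 mm above the hob; the pad is 110 mm across. Above the back of the hob and worktop hang wall cabinets: front edge at x = 0.60 m, underside 0.54 m above the hob; keep the wrist in front of or below them, also when swinging from side to side.
- gate: gate plate, 8 mm thick, in the housing's top; origin = middle of its top face, 100 mm above the hob; its x runs away from the pad (to the frother's +y), its y towards the robot, z up. In it an S-shaped slot 14 mm wide for the 8 mm lever shaft; its centre line, square-cornered, x, y in mm: (-30,12) stop end, (-10,12), (-10,-12), (10,-12), (10,12), (30,12) fast end. The lever cannot cross the plate between.
- stop_end (a point): where the shaft's axis passes the gate's top face at the dead end of the stop slot (pad's end, near side).
- slow_slot (a point): the same for the middle of the slow slot, the run on the far side, 20 mm long on its centre line.
- fast_end (a point): the same for the dead end of the fast slot (end away from the pad, near side).
- lever_yoke (a joint): lean of the lever along the gate's x, rad; positive leaning away from the pad. Its level axis runs along the gate's y, 10 mm above the hob, 90 mm below the gate's origin. At the gate the shaft stands 90 mm x tan(this) from the gate's origin: -0.32 stop end, -0.11 and +0.11 the crossings, +0.32 fast end, 0.03 of play. Friction 0.2 N m (1 to 2 N at the knob), no spring.
- lever (a joint): lean of the lever along the gate's y, rad; positive towards the robot: about +0.13 the near runs (stop, fast), -0.13 the far run (slow), 0.03 of play. Same pivot and friction as lever_yoke; it stays where it is left.
- lever_knob (a point): centre of the lever's knob, 145 mm from the pivot along the shaft (155 mm above the hob when upright); its z points up the shaft. The black knob is 39 mm across here, reaches 16 mm above it and tapers to a 20 mm neck 20 mm below it. It moves 1.6 times as far as the shaft in the gate.
- mug: white mug with dots and a handle, 91 mm high and 82 mm across, about 275 g, on the worktop beside the hob, which is 6 mm lower than the hob; origin on its underside; its body's axis stands at y = +17 mm, the handle sticks out to y = -57 mm, x is across. It is open and hollow; its wall is 4 to 8 mm thick and can be pinched over the rim, one finger inside.
- mug_base (a point): point on the mug's underside on the axis of its round body.
- tumbler: bystander: plain straight glass tumbler without handle, 81 mm across, 93 mm high; origin at the centre of its underside.
- pepper_mill: bystander: turned wooden pepper mill, 58 mm across, 150 mm high; origin at the centre of its underside.
- spice_jar: bystander: small spice jar with red cap, 45 mm across, 106 mm high; origin at the centre of its underside.

How it is judged:
By the outcome, as a careful person would: the job done as asked, in the order asked, and still so for the second after the job is handed in, with the robot touching nothing.
It also fails if it takes over 67 s, if anything falls off the work surface, if the arm or the gripper's body presses on something with over 40 N, if the wrist force passes 120 N, or if a joint passes its speed limit or range.

## Working session

There is one attempt and no reset: what is moved stays moved. The work goes in short steps, Python scripts to look and compute and a shell command to move; the robot and the scene stay as the last step left them, time stands still between calls to the robot, and variables do not carry over. Pictures are saved under pics/ and viewed, at most 10 in all, crops included, and the job is handed in when it is done.

```bash
ls; mkdir -p pics; cat > h.py <<'E'
import numpy as np,cv2
from cell import ctrl
from scipy.spatial.transform import Rotation as R
def cam(n):
    p=ctrl.camera_params(n)
    f=210/np.tan(np.radians(p['vfov'])/2)
    if 'hand_eye' in p:
        s=ctrl.get_state();T=np.eye(4);T[:3,:3]=R.from_quat(s['ee_rot']).as_matrix();T[:3,3]=s['tcp_pos']
        T=T@np.array(p['hand_eye'])
    else:
        Rm=cv2.Rodrigues(np.array(p['rvec'],float))[0];T=np.eye(4);T[:3,:3]=Rm.T;T[:3,3]=-Rm.T@np.array(p['tvec'],float).ravel()
    return f,p['cx'],p['cy'],T,p
def grab(n):
    c=cam(n);im,d=ctrl.read_camera(n);return c,im,d
def cloud(c,d):
    f,cx,cy,T,_=c;v,u=np.mgrid[:420,:560]
    P=np.stack([(u-cx)/f*d,(v-cy)/f*d,d],-1)
    W=P@T[:3,:3].T+T[:3,3];W[d==0]=np.nan;return W
def ray(c,u,v,z):
    f,cx,cy,T,_=c;r=T[:3,:3]@np.array([(u-cx)/f,(v-cy)/f,1]);return T[:3,3]+r*(z-T[2,3])/r[2]
E
python3 - <<'E'
from h import *
for n in ("scene","side","wrist"):
    c,im,d=grab(n);np.savez(f'pics/{n}0.npz',im=im,d=d,T=c[3],f=c[0],cx=c[1],cy=c[2])
    cv2.imwrite(f'pics/{n}0.png',im[...,::-1]);print(n,c[0],c[1],c[2],c[4].keys(),c[3].round(3).tolist(),(d>0).mean())
    if n!='wrist': print(c[4])
a=[cv2.imread(f'pics/{n}0.png') for n in("scene","side")]
print(ctrl.get_state())
E
```

```text
pics
scene 486.1270014814472 273.02344648473706 212.89941403791772 dict_keys(['vfov', 'cx', 'cy', 'rvec', 'tvec']) [[0.665, -0.571, 0.482, -0.096], [-0.747, -0.503, 0.435, -0.613], [-0.006, -0.649, -0.761, 1.166], [0.0, 0.0, 0.0, 1.0]] 0.9961394557823129
{'vfov': 46.727325280650035, 'cx': 273.02344648473706, 'cy': 212.89941403791772, 'rvec': array([ 2.25248939, -1.01355007,  0.36588543]), 'tvec': array([-0.38717779,  0.39381071,  1.20006381])}
side 415.88355606923614 288.1370684441544 209.07501597812154 dict_keys(['vfov', 'cx', 'cy', 'rvec', 'tvec']) [[-0.999, 0.037, -0.033, 0.609], [0.048, 0.59, -0.806, 1.044], [-0.01, -0.807, -0.591, 0.88], [0.0, 0.0, 0.0, 1.0]] 0.995922619047619
{'vfov': 53.58289767392309, 'cx': 288.1370684441544, 'cy': 209.07501597812154, 'rvec': array([ 0.07506081,  2.78956438, -1.41539674]), 'tvec': array([0.56658597, 0.07199296, 1.38179044])}
wrist 336.5562082605826 279.8979158053273 217.47628168729204 dict_keys(['vfov', 'cx', 'cy', 'hand_eye']) [[-0.25, -0.921, -0.297, 0.213], [-0.968, 0.239, 0.075, 0.511], [0.002, 0.307, -0.952, 0.373], [0.0, 0.0, 0.0, 1.0]] 0.9956930272108844
{'time_s': 0.15, 'qpos': array([ 1.60263585e+00,  2.55640644e-01,  1.07318488e-01, -3.29628926e-04,
       -1.42388785e+00, -2.84597822e-01]), 'dq': array([ 0.00021904, -0.00030485,  0.00275241,  0.00127497,  0.00056487,
       -0.00118116]), 'effort': array([-2.13882027e-03, -3.86941087e+01,  2.38078880e+01,  5.36677122e+00,
       -4.62791810e-03, -1.44690702e-06]), 'tcp_pos': array([0.13741365, 0.53221091, 0.24459827]), 'ee_rot': array([ 9.92021462e-01, -1.26067019e-01, -4.96167464e-05,  7.23695636e-04]), 'ft_force': array([-0.45820472, -0.11539433, -0.70244229]), 'ft_torque': array([0.01566464, 0.02118269, 0.02757568]), 'grip_force': 0.0, 'gripper_width': 1.002114992887525}
```

View pics/scene0.png

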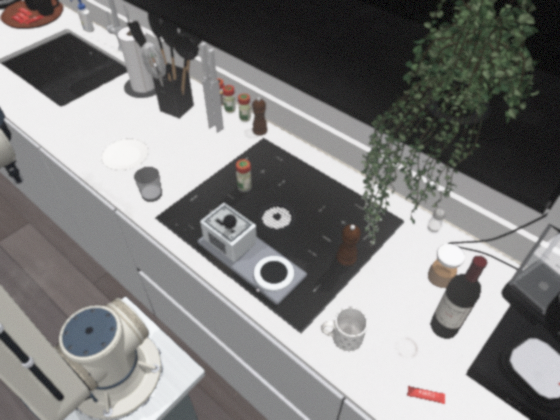

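View pics/side0.png

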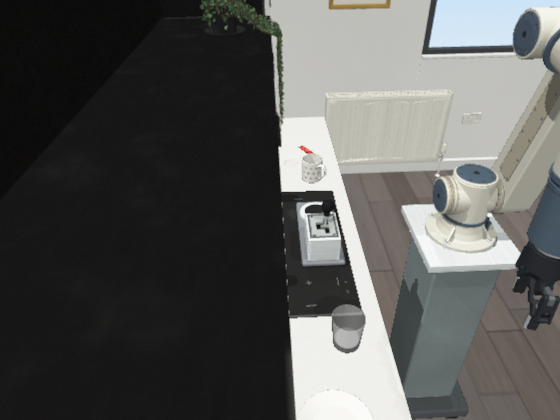

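The scene view shows the frother with its housing at (229,232), its pad at (273,272) and its knob at (229,221). The mug is at (350,328) with its handle at (328,327), the tumbler at (148,183), the mill at (347,245) and the jar at (244,175). The side view shows the gate at (322,225) and the mug at (312,168).

```bash
python3 - <<'E'
from h import *
for n,pts in (("scene",dict(mug=(350,328),hand=(328,327),rim=(351,315),pad=(273,272),knob=(229,221),hob=(200,270),hob2=(300,215),mill=(347,230),jar=(244,165),tum=(148,172))),("side",dict(mug=(312,165),knob=(326,208),gate=(322,225),pad=(312,208),hob=(320,280)))):
    z=np.load(f'pics/{n}0.npz');c=cam(n);W=cloud(c,z['d'])
    for k,(u,v) in pts.items(): print(n,k,W[v,u].round(3))
c=cam("scene");z=np.load('pics/scene0.npz');W=cloud(c,z['d'])
# ellipse of pad ring black disc etc.
x,y,h=W[...,0],W[...,1],W[...,2]
vv,uu=np.mgrid[:420,:560]
m=(h>0.02)&(uu>315)&(uu<375)&(vv>300)&(vv<355)
P=W[m];print('mug',np.percentile(P,[2,50,98],axis=0).round(3))
t=m&(h>0.07)
Q=W[t];print('rim pts',len(Q),Q.min(0).round(3),Q.max(0).round(3))
fm=(h>0.09)&(h<0.11)&(uu>195)&(uu<260)&(vv>195)&(vv<265)
cn=cv2.minAreaRect(W[fm][:,:2].astype(np.float32)*1000);print('house top',cn)
k=(h>0.125)&(uu>195)&(uu<260)&(vv>195)&(vv<265);print('knob',W[k].mean(0),W[k].min(0),W[k].max(0),k.sum())
im=z['im']
g=cv2.resize(im[190:360,180:400],None,fx=3.4,fy=3.4,interpolation=cv2.INTER_CUBIC);cv2.imwrite('pics/crop1.png',g[...,::-1])
E
```

```text
scene mug [ 0.478 -0.362  0.003]
scene hand [ 0.446 -0.315 -0.004]
scene rim [ 0.488 -0.352  0.046]
scene pad [ 0.464 -0.106  0.027]
scene knob [0.44  0.03  0.163]
scene hob [ 0.345  0.07  -0.005]
scene hob2 [ 0.695 -0.013 -0.004]
scene mill [ 0.644 -0.214  0.135]
scene jar [0.659 0.189 0.111]
scene tum [0.468 0.438 0.059]
side mug [ 0.459 -0.33   0.078]
side knob [0.456 0.053 0.153]
side gate [0.467 0.067 0.101]
side pad [ 0.478 -0.122  0.026]
side hob [ 0.484  0.196 -0.001]
mug [[ 0.409 -0.41   0.022]
 [ 0.441 -0.365  0.059]
 [ 0.495 -0.322  0.086]]
rim pts 354 [ 0.409 -0.411  0.07 ] [ 0.499 -0.319  0.088]
house top ((467.06512451171875, 67.5020751953125), (132.59817504882812, 99.13044738769531), 89.80631256103516)
knob [0.44461115 0.03116758 0.16002057] [0.42996563 0.01622556 0.13780497] [0.46618806 0.0510539  0.17037056] 160
```

View pics/crop1.png

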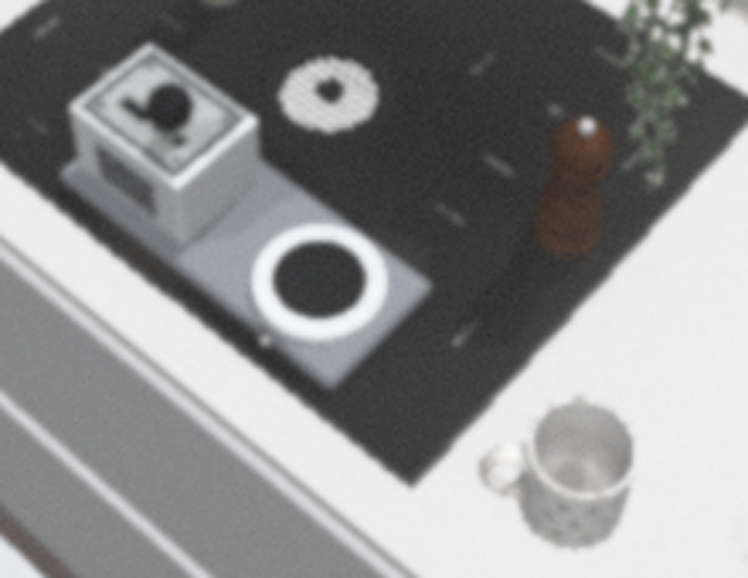

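The crop shows the handle at full-frame (328,327), pointing towards the robot and the pad. The rim centre is at about (351,322), and the frother is square to the world axes. Next I'll move over the mug.

```bash
python3 -m crank '[{"linear":[30,-50,20],"spin":0,"gripper":60},{"linear":[65,-100,40],"spin":0,"gripper":60},{"linear":[100,-150,50],"spin":0,"gripper":60},{"linear":[135,-200,60],"spin":0,"gripper":60},{"linear":[170,-250,60],"spin":0,"gripper":60},{"linear":[200,-300,60],"spin":0,"gripper":60},{"linear":[225,-355,60],"spin":0,"gripper":60},{"linear":[245,-410,60],"spin":0,"gripper":60},{"linear":[260,-465,60],"spin":0,"gripper":60},{"linear":[270,-520,60],"spin":0,"gripper":60}]' 40
python3 -m crank '[{"linear":[10,-55,0],"spin":0,"gripper":60},{"linear":[15,-110,0],"spin":0,"gripper":60},{"linear":[20,-165,0],"spin":0,"gripper":60},{"linear":[25,-220,0],"spin":0,"gripper":60},{"linear":[30,-275,0],"spin":0,"gripper":60},{"linear":[35,-325,0],"spin":0,"gripper":60},{"linear":[40,-370,0],"spin":0,"gripper":60},{"linear":[40,-370,0],"spin":0,"gripper":60},{"linear":[40,-370,0],"spin":0,"gripper":60},{"linear":[40,-370,0],"spin":0,"gripper":60}]'
python3 - <<'E'
from h import *
c,im,d=grab('wrist');W=cloud(c,d);np.savez('pics/w1.npz',im=im,W=W,T=c[3])
cv2.imwrite('pics/w1.png',im[...,::-1]);s=ctrl.get_state();print(s['qpos'],s['tcp_pos'],s['ft_force'])
h=W[...,2]
for a in((0.07,0.1),(0.01,0.065)):
    m=(h>a[0])&(h<a[1])&(W[...,1]<-.28)&(W[...,1]>-.45)&(W[...,0]<.55)
    P=W[m];print(a,m.sum(),P.min(0).round(3),P.max(0).round(3),P.mean(0).round(3))
    if m.sum(): print(cv2.minEnclosingCircle(P[:,:2].astype(np.float32)))
E
```

```text
time_s: 1.4
tcp_pos: [0.4076, 0.0107, 0.3051]
ee_rot: [0.992, -0.126, -0.0, 0.0]
ft_force: [1.1, 0.4, -0.3]
gripper_width: 0.598
grip_force: 0.0
time_s: 2.65
tcp_pos: [0.4476, -0.3566, 0.3057]
ee_rot: [0.992, -0.125, 0.0, 0.0]
ft_force: [-0.5, 0.5, -0.9]
gripper_width: 0.601
grip_force: 0.0
[-3.99495599e-01  2.92392274e-01  3.10131819e-01 -8.99919081e-05
 -1.58777696e+00  1.71887400e+00] [ 0.44765332 -0.35656173  0.30579581] [0.0186198  0.02518098 0.81796482]
(0.07, 0.1) 1363 [ 0.412 -0.413  0.07 ] [ 0.498 -0.322  0.087] [ 0.448 -0.367  0.08 ]
((0.44971203804016113, -0.3632088899612427), 0.052440956234931946)
(0.01, 0.065) 1254 [ 0.406 -0.41   0.01 ] [ 0.498 -0.316  0.065] [ 0.44  -0.37   0.038]
((0.44762080907821655, -0.360202431678772), 0.056093379855155945)
```

View pics/w1.png

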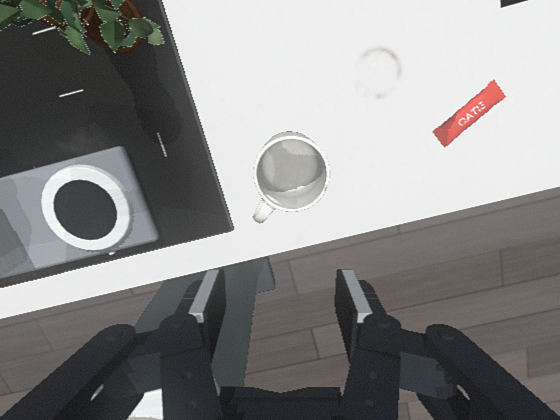

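The wrist view shows the mug rim centred at about (291,172) with the handle at (262,212), and the pad ring centred at about (86,207). I'll locate them precisely by casting rays onto planes at the known heights.

```bash
python3 - <<'E'
from h import *
c=cam('wrist');z=np.load('pics/w1.npz');W=z['W'];im=z['im']
print(ray(c,291,173,0.085),ray(c,262,212,0.06),ray(c,86,207,0.026))
def fit(P):
    A=np.c_[2*P,np.ones(len(P))];s=np.linalg.lstsq(A,(P**2).sum(1),rcond=None)[0];return s[:2],np.sqrt(s[2]+s[:2]@s[:2])
def rfit(P):
    for i in range(8):
        cc,r=fit(P);e=abs(np.hypot(*(P-cc).T)-r);P=P[e<max(2*np.median(e),.0015)]
    return cc,r,len(P)
h=W[...,2];v,u=np.mgrid[:420,:560]
m=(h>0.078)&(h<0.095)&(u>240)&(u<345)&(v>120)&(v<230)
print('rim depth',rfit(W[m][:,:2]),W[m][:,2].max())
# handle by depth: points > 0.046 from axis
# pad ring: white ring outer/inner edges by mask
g=(im.min(-1)>170).astype(np.uint8);g[:, :30]=0;g[:,145:]=0;g[:150]=0;g[260:]=0
cs,_=cv2.findContours(g,cv2.RETR_CCOMP,cv2.CHAIN_APPROX_NONE)
for k in cs:
    if len(k)>60:
        P=np.array([ray(c,a,b,0.026)[:2] for a,b in k[:,0]]);print('ring',rfit(P))
# mug outline rays at rim height: canny in the mug patch
e=cv2.Canny(im,40,120);mm=np.hypot(u-291,v-173)
k=np.argwhere((e>0)&(mm>28)&(mm<50));P=np.array([ray(c,b,a,0.085)[:2] for a,b in k]);print('rim canny',rfit(P))
cc=rfit(W[m][:,:2])[0]
q=(h>0.02)&(h<0.085)&(np.hypot(W[...,0]-cc[0],W[...,1]-cc[1])>0.046)&(np.hypot(W[...,0]-cc[0],W[...,1]-cc[1])<0.085)&(v>180)
H=W[q].mean(0);print('handle',q.sum(),H,np.degrees(np.arctan2(*(H[:2]-cc)[::-1])))
E
```

```text
[ 0.45916412 -0.37361265  0.085     ] [ 0.41855665 -0.32969874  0.06      ] [ 0.47067877 -0.11181658  0.026     ]
rim depth (array([ 0.45791486, -0.37306732]), np.float64(0.03825428523281104), 702) 0.08689893259514814
ring (array([ 0.46833827, -0.10964903]), np.float64(0.05487240047268809), 190)
ring (array([ 0.46696682, -0.10874393]), np.float64(0.04040994804383197), 177)
rim canny (array([ 0.45759352, -0.37306538]), np.float64(0.03865453068063703), 528)
handle 271 [ 0.41989014 -0.32940819  0.06557312] 131.05408133310584
```

```bash
python3 -m crank '[{"linear":[1,-53,0],"spin":0,"gripper":50},{"linear":[1,-53,-50],"spin":0,"gripper":50},{"linear":[1,-53,-100],"spin":0,"gripper":50},{"linear":[1,-53,-150],"spin":0,"gripper":50},{"linear":[1,-53,-180],"spin":0,"gripper":50},{"linear":[1,-53,-200],"spin":0,"gripper":50},{"linear":[1,-53,-215],"spin":0,"gripper":50},{"linear":[1,-53,-230],"spin":0,"gripper":50},{"linear":[1,-53,-245],"spin":0,"gripper":50},{"linear":[1,-53,-245],"spin":0,"gripper":50}]' 40
python3 -m crank '[{"linear":[0,0,0],"spin":0,"gripper":35},{"linear":[0,0,0],"spin":0,"gripper":25},{"linear":[0,0,0],"spin":0,"gripper":15},{"linear":[0,0,0],"spin":0,"gripper":0},{"linear":[0,0,0],"spin":0,"gripper":0},{"linear":[0,0,0],"spin":0,"gripper":0},{"linear":[0,0,0],"spin":0,"gripper":0},{"linear":[0,0,0],"spin":0,"gripper":0},{"linear":[0,0,0],"spin":0,"gripper":0},{"linear":[0,0,0],"spin":0,"gripper":0}]' 40
python3 - <<'E'
from h import *
c,im,d=grab('wrist');np.savez('pics/w2.npz',im=im,d=d,T=c[3])
cv2.imwrite('pics/w2.png',im[...,::-1])
E
```

```text
time_s: 3.95
tcp_pos: [0.4479, -0.41, 0.059]
ee_rot: [0.992, -0.126, -0.001, -0.001]
ft_force: [0.1, -0.7, 1.0]
gripper_width: 0.502
grip_force: 0.0
time_s: 5.2
tcp_pos: [0.4493, -0.4105, 0.0613]
ee_rot: [0.992, -0.126, 0.001, 0.0]
ft_force: [1.4, 2.9, 4.9]
gripper_width: 0.112
grip_force: 38.5
```

View pics/w2.png

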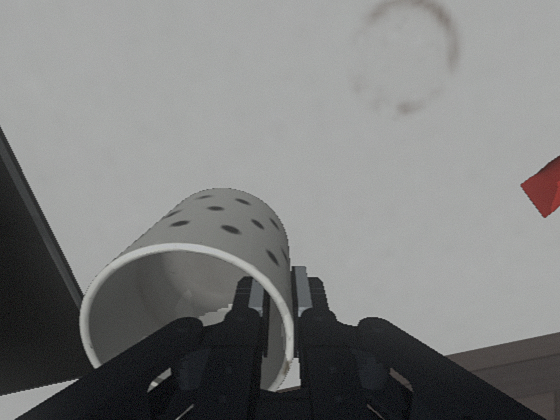

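The fingers hold the mug wall, with the rim between the pads and the mug upright. Next I'll lift it and carry it over the pad.

```bash
python3 -m crank '[{"linear":[0,0,10],"spin":0,"gripper":0},{"linear":[0,0,30],"spin":0,"gripper":0},{"linear":[0,0,60],"spin":0,"gripper":0},{"linear":[0,0,85],"spin":0,"gripper":0},{"linear":[0,20,100],"spin":0,"gripper":0},{"linear":[2,55,100],"spin":0,"gripper":0},{"linear":[4,100,100],"spin":0,"gripper":0},{"linear":[6,145,100],"spin":0,"gripper":0},{"linear":[8,190,100],"spin":0,"gripper":0},{"linear":[9,225,100],"spin":0,"gripper":0}]' 60
python3 -m crank '[{"linear":[0,20,0],"spin":0,"gripper":0},{"linear":[0,35,0],"spin":0,"gripper":0},{"linear":[0,39,0],"spin":0,"gripper":0},{"linear":[0,39,-20],"spin":0,"gripper":0},{"linear":[0,39,-35],"spin":0,"gripper":0},{"linear":[0,39,-45],"spin":0,"gripper":0},{"linear":[0,39,-50],"spin":0,"gripper":0},{"linear":[0,39,-50],"spin":0,"gripper":0},{"linear":[0,39,-50],"spin":0,"gripper":0},{"linear":[0,39,-50],"spin":0,"gripper":0}]'
python3 - <<'E'
from h import *
c,im,d=grab('wrist');cv2.imwrite('pics/w3.png',im[...,::-1]);W=cloud(c,d);h=W[...,2];np.savez('pics/w3.npz',im=im,W=W)
c2,i2,d2=grab('scene');W2=cloud(c2,d2);cv2.imwrite('pics/s3.png',i2[...,::-1])
x,y,h=W2[...,0],W2[...,1],W2[...,2]
x,y,h=W[...,0],W[...,1],W[...,2]
near=(np.hypot(x-.465,y+.108)<.046)&(h>0.03)
print(np.nanmax(h[near]),near.sum())
m=(np.hypot(x-.467,y+.108)<.06)&(h>0.118)&(h<.15)&(im.min(-1)>130)
P=W[m];
if len(P)>20:
    A=np.c_[P[:,:2],np.ones(len(P))];print('plane',np.linalg.lstsq(A,P[:,2],rcond=None)[0],len(P),P.mean(0),P.min(0),P.max(0))
    for lim in (.138,.145):
        Q=P[P[:,2]>np.percentile(P[:,2],30)][:,:2]
    A=np.c_[2*Q,np.ones(len(Q))];s=np.linalg.lstsq(A,(Q**2).sum(1),rcond=None)[0];print('circ',s[:2],np.sqrt(s[2]+s[:2]@s[:2]))
E
```

```text
time_s: 6.5
tcp_pos: [0.4565, -0.1832, 0.1599]
ee_rot: [0.992, -0.126, -0.001, -0.0]
ft_force: [0.4, 0.5, -2.9]
gripper_width: 0.106
grip_force: 57.2
time_s: 7.75
tcp_pos: [0.4578, -0.1465, 0.1107]
ee_rot: [0.992, -0.126, 0.0, -0.0]
ft_force: [-0.3, -0.3, -3.2]
gripper_width: 0.106
grip_force: 57.1
0.18671071194086647 42399
plane [-0.06796784  0.03263267  0.1666057 ] 6643 [ 0.48299266 -0.12702721  0.12963249] [ 0.43155002 -0.16166187  0.1180021 ] [ 0.50247663 -0.07270315  0.14977507]
circ [ 0.46251038 -0.11358811] 0.03839133464030887
```

View pics/w3.png

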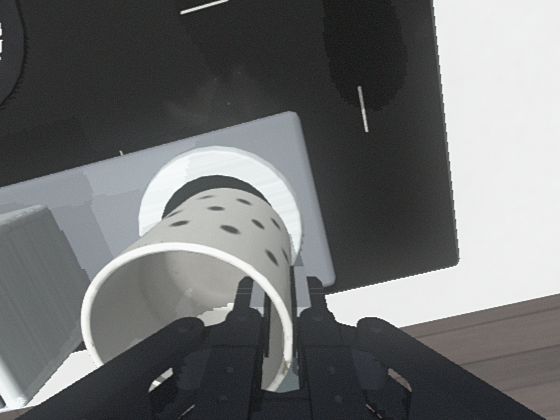

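The mug hangs upright in the grip over the pad, with its rim ellipse spanning columns 82 to 293. I'll fit the rim ring to check how well it is centred.

```bash
python3 - <<'E'
from h import *
c=cam('wrist');z=np.load('pics/w3.npz');im=z['im'];W=z['W']
h=W[...,2];v,u=np.mgrid[:420,:560]
m=(im.min(-1)>205)&(u<295)&(u>75)&(v>238)&(v<385)&(h>.125)&(h<.145)
print(m.sum(),np.median(h[m]))
P=W[m]
for zz in (None,0.1344):
    Q=P[:,:2] if zz is None else np.array([ray(c,a,b,zz)[:2] for b,a in np.argwhere(m)])
    for i in range(8):
        A=np.c_[2*Q,np.ones(len(Q))];s=np.linalg.lstsq(A,(Q**2).sum(1),rcond=None)[0];r=np.sqrt(s[2]+s[:2]@s[:2]);e=abs(np.hypot(*(Q-s[:2]).T)-r);Q=Q[e<max(2.5*np.median(e),.002)]
    print(s[:2],r,len(Q))
A=np.c_[P[:,:2],np.ones(len(P))];print('tilt',np.linalg.lstsq(A,P[:,2],rcond=None)[0])
# pad ring outer arc
for a,b in ((172,159),(230,147),(280,168),(140,212),(301,222)): 
    p=ray(c,a,b,.026)[:2];print(p,np.hypot(*(p-[.4675,-.1085])))
E
```

```text
2668 0.13274080386624473
[ 0.46248111 -0.11302833] 0.0384820900582586 2664
[ 0.46395882 -0.11421211] 0.03737031729680538 2658
tilt [-0.00139625 -0.02574479  0.13032844]
[ 0.52168717 -0.09469202] 0.05591877800198225
[ 0.51966959 -0.13232401] 0.057351982640319314
[ 0.49913131 -0.15926542] 0.059813602441638435
[ 0.49400446 -0.0620985 ] 0.05343767610143218
[ 0.46051484 -0.16381719] 0.055756466765263225
```

```bash
python3 -m crank '[{"linear":[2,2,0],"spin":0,"gripper":0},{"linear":[4.5,4,0],"spin":0,"gripper":0},{"linear":[4.5,4,-4],"spin":0,"gripper":0},{"linear":[4.5,4,-8],"spin":0,"gripper":0},{"linear":[4.5,4,-11],"spin":0,"gripper":0},{"linear":[4.5,4,-13],"spin":0,"gripper":0},{"linear":[4.5,4,-14],"spin":0,"gripper":0},{"linear":[4.5,4,-15],"spin":0,"gripper":0},{"linear":[4.5,4,-15],"spin":0,"gripper":0},{"linear":[4.5,4,-15],"spin":0,"gripper":0}]'
```

```text
time_s: 9.1
tcp_pos: [0.4621, -0.1425, 0.0953]
ee_rot: [0.992, -0.126, 0.0, -0.0]
ft_force: [0.5, -0.2, -2.6]
gripper_width: 0.103
grip_force: 57.3
```

```bash
python3 -m crank '[{"linear":[0,0,-0.5],"spin":0,"gripper":0},{"linear":[0,0,-1],"spin":0,"gripper":0},{"linear":[0,0,-1.2],"spin":0,"gripper":0},{"linear":[0,0,-1.5],"spin":0,"gripper":0},{"linear":[0,0,-1.5],"spin":0,"gripper":0},{"linear":[0,0,-1.5],"spin":0,"gripper":0},{"linear":[0,0,-1.5],"spin":0,"gripper":0},{"linear":[0,0,-1.5],"spin":0,"gripper":0},{"linear":[0,0,-1.5],"spin":0,"gripper":0},{"linear":[0,0,-1.5],"spin":0,"gripper":0}]'
```

```text
time_s: 10.35
tcp_pos: [0.4623, -0.143, 0.0947]
ee_rot: [0.992, -0.126, 0.001, 0.0]
ft_force: [-2.7, -3.2, 6.8]
gripper_width: 0.105
grip_force: 62.0
```

```bash
python3 -m crank '[{"linear":[0,0,0],"spin":0,"gripper":12},{"linear":[0,0,0],"spin":0,"gripper":16},{"linear":[0,0,0],"spin":0,"gripper":22},{"linear":[0,0,0],"spin":0,"gripper":30},{"linear":[0,0,0],"spin":0,"gripper":40},{"linear":[0,0,15],"spin":0,"gripper":40},{"linear":[0,0,40],"spin":0,"gripper":40},{"linear":[0,0,90],"spin":0,"gripper":40},{"linear":[0,0,140],"spin":0,"gripper":40},{"linear":[0,0,190],"spin":0,"gripper":40}]' 30
python3 -m crank '[{"linear":[-50,20,0],"spin":0,"gripper":40},{"linear":[-50,60,0],"spin":0,"gripper":40},{"linear":[-50,100,0],"spin":0,"gripper":40},{"linear":[-50,100,0],"spin":0,"gripper":40},{"linear":[-50,100,0],"spin":0,"gripper":40},{"linear":[-50,100,0],"spin":0,"gripper":40},{"linear":[-50,100,0],"spin":0,"gripper":40},{"linear":[-50,100,0],"spin":0,"gripper":40},{"linear":[-50,100,0],"spin":0,"gripper":40},{"linear":[-50,100,0],"spin":0,"gripper":40}]'
python3 - <<'E'
from h import *
c,im,d=grab('wrist');cv2.imwrite('pics/w4.png',im[...,::-1]);W=cloud(c,d);np.savez('pics/w4.npz',im=im,W=W);h=W[...,2];x=W[...,0];y=W[...,1]
m=(np.hypot(x-.467,y+.108)<.06)&(h>.109)&(h<.125);P=W[m];Q=P[:,:2]
def rf(Q):
    for i in range(8):
        A=np.c_[2*Q,np.ones(len(Q))];s=np.linalg.lstsq(A,(Q**2).sum(1),rcond=None)[0];r=np.sqrt(s[2]+s[:2]@s[:2]);e=abs(np.hypot(*(Q-s[:2]).T)-r);Q=Q[e<max(2.5*np.median(e),.0015)]
    return s[:2],r,len(Q)
print('mug',rf(Q),np.linalg.lstsq(np.c_[Q,np.ones(len(Q))],P[:,2],rcond=None)[0])
m=(h>.092)&(h<.108)&(y>-.02);print('house',cv2.minAreaRect(W[m][:,:2].astype(np.float32)*1000),np.median(h[m]))
m=(h>.13)&(h<.2)&(np.hypot(x-.45,y-.02)<.05);P=W[m];print('knob',m.sum(),P.min(0),P.max(0),P.mean(0),rf(P[:,:2][P[:,2]>.15]))
E
```

```text
time_s: 11.6
tcp_pos: [0.4617, -0.1424, 0.2854]
ee_rot: [0.992, -0.126, 0.0, -0.0]
ft_force: [1.6, -0.1, -0.6]
gripper_width: 0.4
grip_force: 0.0
time_s: 12.85
tcp_pos: [0.4121, -0.0425, 0.2838]
ee_rot: [0.992, -0.126, 0.0, 0.0]
ft_force: [0.7, 0.9, 0.6]
gripper_width: 0.398
grip_force: 0.0
mug (array([ 0.46612717, -0.1103843 ]), np.float64(0.03826613922651164), 1526) [0.01057778 0.01385266 0.11222962]
house ((467.8219909667969, 66.04969787597656), (129.676025390625, 96.29346466064453), 89.73780059814453) 0.10036898207041861
knob 1934 [0.43116258 0.01549315 0.14192137] [0.46876916 0.0524951  0.16893996] [0.45146002 0.03052467 0.16189741] (array([0.45045239, 0.03223167]), np.float64(0.014111359845766166), 1445)
```

View pics/w4.png

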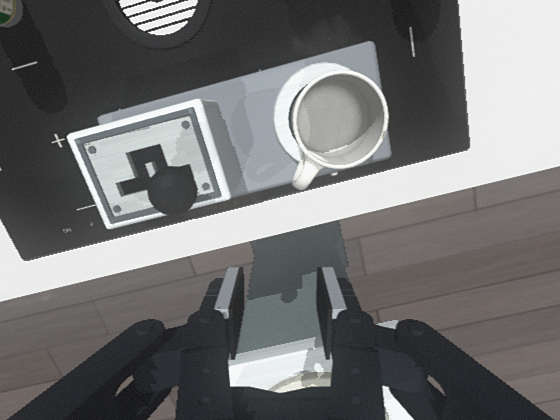

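The mug stands upright with its rim centred within about 2 mm of the pad centre. The knob is at image (172,190), in the near stop run at about (0.450, 0.034). Next I'll turn the gripper so it closes along world x, and go over the knob.

```bash
python3 -m crank '[{"linear":[10,20,0],"spin":-10,"gripper":75},{"linear":[20,40,0],"spin":-20,"gripper":75},{"linear":[30,60,0],"spin":-30,"gripper":75},{"linear":[38,77,0],"spin":-40,"gripper":75},{"linear":[38,77,0],"spin":-50,"gripper":75},{"linear":[38,77,0],"spin":-60,"gripper":75},{"linear":[38,77,0],"spin":-70,"gripper":75},{"linear":[38,77,0],"spin":-75.5,"gripper":75},{"linear":[38,77,-30],"spin":-75.5,"gripper":75},{"linear":[38,77,-50],"spin":-75.5,"gripper":75}]' 20
python3 - <<'E'
from h import *
c,im,d=grab('side');W=cloud(c,d);x,y,h=W[...,0],W[...,1],W[...,2]
c2,im2,d2=grab('wrist');W=cloud(c2,d2);x,y,h=W[...,0],W[...,1],W[...,2]
m=(h>.14)&(h<.175)&(np.hypot(x-.45,y-.034)<.03);P=W[m];print(m.sum(),P.min(0),P.max(0)) if m.sum() else 0
s=ctrl.get_state();print(s['qpos'],R.from_quat(s['ee_rot']).as_matrix().round(3))
E
```

```text
time_s: 14.15
tcp_pos: [0.4497, 0.0346, 0.2327]
ee_rot: [0.707, -0.707, -0.0, 0.0]
ft_force: [0.5, -0.0, -0.3]
gripper_width: 0.749
grip_force: 0.0
2626 [0.43084111 0.01516213 0.14513413] [0.46869999 0.05046668 0.16929708]
[ 4.25748241e-01  6.40733315e-02 -1.56927940e-01 -8.59554087e-04
 -1.35417716e+00 -4.25381952e-01] [[ 0.    -1.    -0.004]
 [-1.    -0.    -0.001]
 [ 0.001  0.004 -1.   ]]
```

```bash
python3 -m crank '[{"linear":[0,-1,-30],"spin":0,"gripper":75},{"linear":[0,-1,-55],"spin":0,"gripper":75},{"linear":[0,-1,-75],"spin":0,"gripper":75},{"linear":[0,-1,-90],"spin":0,"gripper":75},{"linear":[0,-1,-90],"spin":0,"gripper":65},{"linear":[0,-1,-90],"spin":0,"gripper":58},{"linear":[0,-1,-90],"spin":0,"gripper":53},{"linear":[0,-1,-90],"spin":0,"gripper":48},{"linear":[0,-1,-90],"spin":0,"gripper":44},{"linear":[0,-1,-90],"spin":0,"gripper":40}]' 25
```

```text
time_s: 15.5
tcp_pos: [0.4502, 0.0334, 0.1444]
ee_rot: [0.707, -0.707, 0.0, -0.0]
ft_force: [-2.3, -0.6, 5.1]
gripper_width: 0.438
grip_force: 24.7
```

```bash
python3 -m crank '[{"linear":[-0.5,2,0.3],"spin":0,"gripper":40},{"linear":[-0.5,4,0.6],"spin":0,"gripper":40},{"linear":[-1,6,1],"spin":0,"gripper":40},{"linear":[-1,8,1.4],"spin":0,"gripper":40},{"linear":[-1,10,1.8],"spin":0,"gripper":40},{"linear":[-1,12,2],"spin":0,"gripper":40},{"linear":[-1,14,2.3],"spin":0,"gripper":40},{"linear":[-1,16,2.5],"spin":0,"gripper":40},{"linear":[-1,17,2.5],"spin":0,"gripper":40},{"linear":[-1,17,2.5],"spin":0,"gripper":40}]' 25
python3 - <<'E'
from h import *
c,im,d=grab('scene');W=cloud(c,d);x,y,h=W[...,0],W[...,1],W[...,2]
cv2.imwrite('pics/s5.png',cv2.resize(im[160:330,150:370],None,fx=3.4,fy=3.4,interpolation=cv2.INTER_CUBIC)[...,::-1])
s=ctrl.get_state();print(s['tcp_pos'],s['ft_force'],s['ft_torque'])
E
```

```text
time_s: 16.75
tcp_pos: [0.4497, 0.0503, 0.147]
ee_rot: [0.707, -0.707, 0.001, -0.0]
ft_force: [-1.0, -1.6, 6.1]
gripper_width: 0.435
grip_force: 24.9
[0.44967623 0.05033336 0.14701257] [-0.45265624 -2.84374089  5.7688366 ] [-1.01827868  0.04280505 -0.07039014]
```

View pics/s5.png

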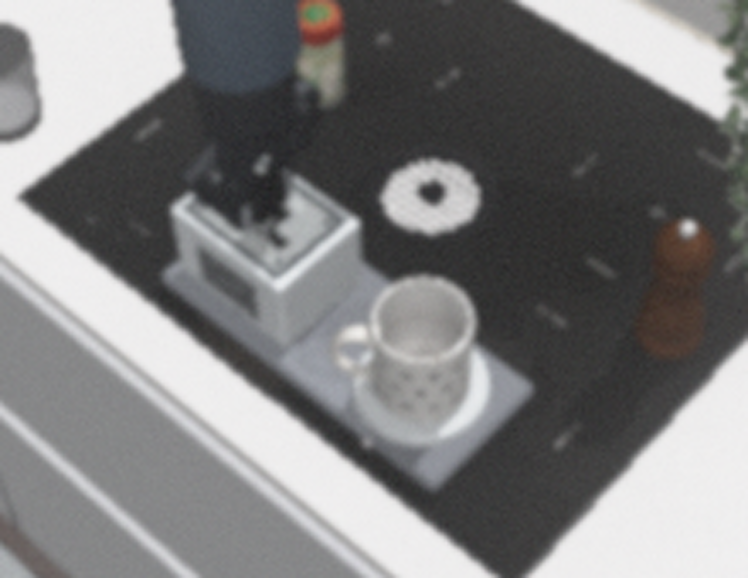

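The mug is upright in the middle of the pad, and the lever is at the first corner with low forces. Now the first part of the crossing.

```bash
python3 -m crank '[{"linear":[2,0,0.2],"spin":0,"gripper":40},{"linear":[4,0,0.4],"spin":0,"gripper":40},{"linear":[6,0,0.6],"spin":0,"gripper":40},{"linear":[8,0,0.8],"spin":0,"gripper":40},{"linear":[10,0,1],"spin":0,"gripper":40},{"linear":[12,0,1],"spin":0,"gripper":40},{"linear":[14,0,1],"spin":0,"gripper":40},{"linear":[16,0,1],"spin":0,"gripper":40},{"linear":[18,0,1],"spin":0,"gripper":40},{"linear":[20,0,1],"spin":0,"gripper":40}]' 25
```

```text
time_s: 18.05
tcp_pos: [0.4669, 0.0502, 0.1464]
ee_rot: [0.707, -0.707, -0.002, 0.002]
ft_force: [-5.8, -0.8, 6.3]
gripper_width: 0.437
grip_force: 24.7
```

```bash
python3 -m crank '[{"linear":[2,0,0],"spin":0,"gripper":40},{"linear":[4,0,0],"spin":0,"gripper":40},{"linear":[6,0,0],"spin":0,"gripper":40},{"linear":[8,0,-0.2],"spin":0,"gripper":40},{"linear":[10,0,-0.4],"spin":0,"gripper":40},{"linear":[12,0,-0.6],"spin":0,"gripper":40},{"linear":[14,0,-0.8],"spin":0,"gripper":40},{"linear":[16,0,-1],"spin":0,"gripper":40},{"linear":[18,0,-1],"spin":0,"gripper":40},{"linear":[19,0,-1],"spin":0,"gripper":40}]' 20
```

```text
time_s: 19.3
tcp_pos: [0.4852, 0.0502, 0.1449]
ee_rot: [-0.707, 0.707, 0.002, -0.003]
ft_force: [-5.4, -0.3, 4.4]
gripper_width: 0.439
grip_force: 27.4
```

```bash
python3 -m crank '[{"linear":[1,5,0],"spin":0,"gripper":40},{"linear":[1.5,10,0.5],"spin":0,"gripper":40},{"linear":[1.5,16,1],"spin":0,"gripper":40},{"linear":[1.5,16,1],"spin":0,"gripper":40},{"linear":[1.5,16,1],"spin":0,"gripper":40},{"linear":[1.5,16,1],"spin":0,"gripper":40},{"linear":[1.5,16,1],"spin":0,"gripper":40},{"linear":[1.5,16,1],"spin":0,"gripper":40},{"linear":[1.5,16,1],"spin":0,"gripper":40},{"linear":[1.5,16,1],"spin":0,"gripper":40}]' 20
```

```text
time_s: 20.55
tcp_pos: [0.4875, 0.0662, 0.1455]
ee_rot: [-0.707, 0.707, 0.002, -0.002]
ft_force: [-5.2, -1.4, -2.4]
gripper_width: 0.433
grip_force: 27.8
```

```bash
python3 -m crank '[{"linear":[0,0,0],"spin":0,"gripper":40},{"linear":[0,0,0],"spin":0,"gripper":40},{"linear":[0,0,0],"spin":0,"gripper":40},{"linear":[0,0,0],"spin":0,"gripper":40},{"linear":[0,0,0],"spin":0,"gripper":40},{"linear":[0,0,0],"spin":0,"gripper":40},{"linear":[0,5,-0.3],"spin":0,"gripper":40},{"linear":[0,10,-0.6],"spin":0,"gripper":40},{"linear":[0,16,-1],"spin":0,"gripper":40},{"linear":[0,16,-1],"spin":0,"gripper":40}]' 20
```

```text
time_s: 21.8
tcp_pos: [0.4882, 0.0825, 0.1447]
ee_rot: [0.707, -0.707, -0.001, 0.002]
ft_force: [-4.0, -2.7, -10.7]
gripper_width: 0.433
grip_force: 27.6
```

```bash
python3 -m crank '[{"linear":[0,0,1],"spin":0,"gripper":40},{"linear":[-4,0,2],"spin":0,"gripper":40},{"linear":[-8,0,2.3],"spin":0,"gripper":40},{"linear":[-12,0,2.6],"spin":0,"gripper":40},{"linear":[-16,0,3],"spin":0,"gripper":40},{"linear":[-20,0,3],"spin":0,"gripper":40},{"linear":[-25,0,2.8],"spin":0,"gripper":40},{"linear":[-30,0,2.5],"spin":0,"gripper":40},{"linear":[-35,0,2.2],"spin":0,"gripper":40},{"linear":[-39,0,2],"spin":0,"gripper":40}]' 20
```

```text
time_s: 23.05
tcp_pos: [0.4519, 0.0829, 0.1498]
ee_rot: [0.707, -0.707, 0.001, -0.002]
ft_force: [6.0, -2.7, -16.8]
gripper_width: 0.435
grip_force: 24.4
```

```bash
python3 - <<'E'
from h import *
ctrl.read_camera('wrist')
s=ctrl.get_state();print(s['tcp_pos'],s['ft_force'],s['ft_torque'],s['ee_rot'])
E
python3 -m crank '[{"linear":[0,0,0],"spin":0,"gripper":40},{"linear":[0,0,0],"spin":0,"gripper":40},{"linear":[0,0,0],"spin":0,"gripper":40},{"linear":[0,0,0],"spin":0,"gripper":40},{"linear":[-0.5,0,0],"spin":0,"gripper":40},{"linear":[-0.5,0,0],"spin":0,"gripper":40},{"linear":[-1,0,0],"spin":0,"gripper":40},{"linear":[-1,0,0],"spin":0,"gripper":40},{"linear":[-1,0,0],"spin":0,"gripper":40},{"linear":[-1,0,0],"spin":0,"gripper":40}]' 20
```

```text
[0.45156919 0.08288374 0.14982488] [  3.40075016  -2.64559885 -17.64789126] [-0.97899262 -1.75603134 -0.05180838] [ 0.70742875 -0.70678105  0.00117245 -0.001932  ]
time_s: 24.35
tcp_pos: [0.4507, 0.0829, 0.1493]
ee_rot: [0.707, -0.707, 0.001, -0.001]
ft_force: [5.2, -0.9, 0.0]
gripper_width: 0.43
grip_force: 25.7
```

```bash
python3 -m crank '[{"linear":[-0.5,3,-0.4],"spin":0,"gripper":40},{"linear":[-1,6,-0.8],"spin":0,"gripper":40},{"linear":[-1,9,-1.3],"spin":0,"gripper":40},{"linear":[-1,12,-1.8],"spin":0,"gripper":40},{"linear":[-1,15,-2.4],"spin":0,"gripper":40},{"linear":[-1,18,-3.1],"spin":0,"gripper":40},{"linear":[-1,21,-3.8],"spin":0,"gripper":40},{"linear":[-1,24,-4.6],"spin":0,"gripper":40},{"linear":[-1,26,-5.2],"spin":0,"gripper":40},{"linear":[-1,27,-5.5],"spin":0,"gripper":40}]' 20
```

```text
time_s: 25.6
tcp_pos: [0.4485, 0.1098, 0.1429]
ee_rot: [0.707, -0.707, -0.0, -0.0]
ft_force: [1.3, 0.0, 3.7]
gripper_width: 0.433
grip_force: 27.0
```

Now I'll push it home in small steps.

```bash
python3 -m crank '[{"linear":[0,1,-0.3],"spin":0,"gripper":40},{"linear":[0,2,-0.6],"spin":0,"gripper":40},{"linear":[0,3,-0.9],"spin":0,"gripper":40},{"linear":[0,4,-1.2],"spin":0,"gripper":40},{"linear":[0,4,-1.2],"spin":0,"gripper":40},{"linear":[0,4,-1.2],"spin":0,"gripper":40},{"linear":[0,4,-1.2],"spin":0,"gripper":40},{"linear":[0,4,-1.2],"spin":0,"gripper":40},{"linear":[0,4,-1.2],"spin":0,"gripper":40},{"linear":[0,4,-1.2],"spin":0,"gripper":40}]' 20
```

```text
time_s: 26.85
tcp_pos: [0.4485, 0.1136, 0.1416]
ee_rot: [0.707, -0.707, -0.0, -0.0]
ft_force: [1.7, 0.2, 4.6]
gripper_width: 0.435
grip_force: 27.1
```

```bash
python3 -m crank '[{"linear":[0,1,-0.3],"spin":0,"gripper":40},{"linear":[0,2,-0.6],"spin":0,"gripper":40},{"linear":[0,3,-0.9],"spin":0,"gripper":40},{"linear":[0,3,-0.9],"spin":0,"gripper":40},{"linear":[0,3,-0.9],"spin":0,"gripper":40},{"linear":[0,3,-0.9],"spin":0,"gripper":40},{"linear":[0,3,-0.9],"spin":0,"gripper":40},{"linear":[0,3,-0.9],"spin":0,"gripper":40},{"linear":[0,3,-0.9],"spin":0,"gripper":40},{"linear":[0,3,-0.9],"spin":0,"gripper":40}]' 20
python3 - <<'E'
from h import *
c,im,d=grab('wrist');cv2.imwrite('pics/w6.png',im[...,::-1])
c,i2,d=grab('side');cv2.imwrite('pics/s6.png',cv2.resize(i2[150:300,240:420],None,fx=4,fy=4,interpolation=cv2.INTER_CUBIC)[...,::-1])
s=ctrl.get_state();print(s['tcp_pos'],s['ft_force'])
E
```

```text
time_s: 28.1
tcp_pos: [0.4485, 0.1164, 0.1406]
ee_rot: [0.707, -0.707, 0.0, 0.0]
ft_force: [2.4, -2.9, 4.2]
gripper_width: 0.434
grip_force: 27.1
[0.4484566  0.11640872 0.14060641] [ 1.20137521 -3.05174869  5.22602638]
```

View pics/w6.png

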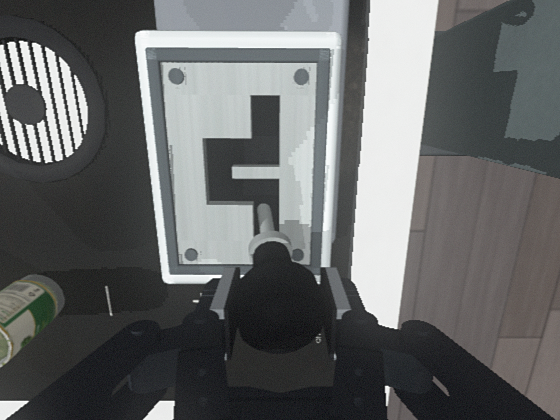

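The shaft is in the fast slot at the end away from the pad, with its neck at (265,240). One small final nudge, then I'll open the gripper and rise.

```bash
python3 -m crank '[{"linear":[0,1,0],"spin":0,"gripper":40},{"linear":[0,2,0],"spin":0,"gripper":40},{"linear":[0,2,0],"spin":0,"gripper":40},{"linear":[0,2,0],"spin":0,"gripper":40},{"linear":[0,2,0],"spin":0,"gripper":40},{"linear":[0,1,0],"spin":0,"gripper":40},{"linear":[0,0.5,0],"spin":0,"gripper":40},{"linear":[0,0,0],"spin":0,"gripper":40},{"linear":[0,0,0],"spin":0,"gripper":40},{"linear":[0,0,0],"spin":0,"gripper":40}]' 20
python3 -m crank '[{"linear":[0,0,0],"spin":0,"gripper":46},{"linear":[0,0,0],"spin":0,"gripper":52},{"linear":[0,0,0],"spin":0,"gripper":60},{"linear":[0,0,0],"spin":0,"gripper":70},{"linear":[0,0,0],"spin":0,"gripper":75},{"linear":[0,0,20],"spin":0,"gripper":75},{"linear":[0,0,50],"spin":0,"gripper":75},{"linear":[0,0,90],"spin":0,"gripper":75},{"linear":[0,0,130],"spin":0,"gripper":75},{"linear":[0,0,140],"spin":0,"gripper":75}]'
python3 -m crank '[{"linear":[-20,0,10],"spin":0,"gripper":75},{"linear":[-40,0,10],"spin":0,"gripper":75},{"linear":[-40,30,10],"spin":0,"gripper":75},{"linear":[-40,30,10],"spin":0,"gripper":75},{"linear":[-40,30,10],"spin":0,"gripper":75},{"linear":[-40,30,10],"spin":0,"gripper":75},{"linear":[-40,30,10],"spin":0,"gripper":75},{"linear":[-40,30,10],"spin":0,"gripper":75},{"linear":[-40,30,10],"spin":0,"gripper":75},{"linear":[-40,30,10],"spin":0,"gripper":75}]'
python3 - <<'E'
from h import *
c,im,d=grab('wrist');cv2.imwrite('pics/w7.png',im[...,::-1]);W=cloud(c,d);x,y,h=W[...,0],W[...,1],W[...,2]
m=(h>.125)&(h<.19)&(np.hypot(x-.449,y-.116)<.05);P=W[m];print('knob',m.sum(),P.min(0),P.max(0))
E
```

```text
time_s: 29.45
tcp_pos: [0.4484, 0.1166, 0.1406]
ee_rot: [0.707, -0.707, -0.0, 0.0]
ft_force: [2.5, -3.1, 3.0]
gripper_width: 0.439
grip_force: 27.0
time_s: 30.7
tcp_pos: [0.4495, 0.1169, 0.2835]
ee_rot: [0.707, -0.707, 0.001, -0.002]
ft_force: [-0.2, 0.1, 0.1]
gripper_width: 0.752
grip_force: 0.0
time_s: 31.95
tcp_pos: [0.4085, 0.1465, 0.2907]
ee_rot: [0.707, -0.707, -0.0, -0.0]
ft_force: [0.2, -1.0, 0.6]
gripper_width: 0.751
grip_force: 0.0
knob 1827 [0.42975434 0.09662444 0.13868545] [0.46751071 0.13562642 0.1638734 ]
```

View pics/w7.png

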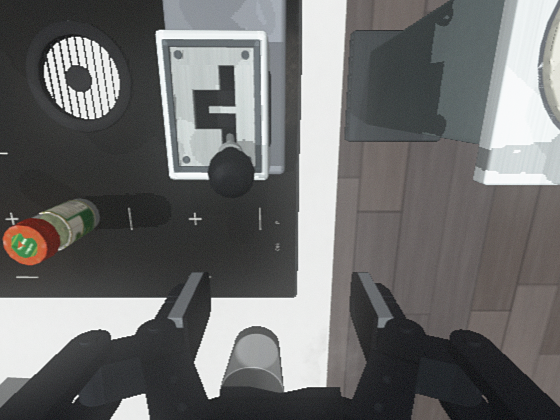

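The knob at (230,170) leans fully into the fast slot and measures y = 0.116, which is the end stop. The robot is clear of everything and the jar is still standing, so I'm handing in.

```bash
python3 -c "
from cell import ctrl
print(ctrl.finish_job())"
```

```text
the job is handed in; nothing more can be done
None
```

I handed the job in at about 32 s: the mug stands upright within about 2 mm of the pad's middle, and the lever went through the slow slot (about two seconds there) and is pushed home in the fast slot and released; the verdict was not shown.

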